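# Set the sander's speed dial to five and start it

### The job

Get the bench sander going at speed five: with a fingertip, push the pointer of the speed dial round, click by click, until it rests in setting 5 (the fifth click clockwise from the off stop, which is setting 0), and then press the start button right down and let it come up again. Do not pinch or force the dial, do not press start before the dial stands at 5, leave the mushroom stop button alone, and neither pick up nor disturb the things standing around.

Things in the scene. Friction and masses are not known exactly. Their poses are not given: they have to be found in the camera images.
- controller: speed controller of the bench sander: grey steel box bolted to the bench, 190 (its x) x 340 (its y) x 80 mm high, flat level top. Origin: centre of its underside, on the bench. Its x axis points to the back of the box (away from the robot at yaw 0), y to the left. On top: the dial at the left, two buttons at the right.
- dial_axis (a point): point on the box's top (80 mm above the bench) on the dial's vertical axis, 75 mm left (+y) of the box's centre; axes as the box's. Around it, 74 mm out, a raised bar 13 mm long marks setting 0 and seven round studs settings 1 to 7, clockwise (2 mm high).
- dial (a joint): angle of the black pointer dial, rad, growing clockwise seen from above. Eight click positions 0.5236 rad (30 deg) apart: setting 0 (off) at 0, setting 1 at 0.524, ... 5 at 2.618, 7 at 3.665; stops just past 0 and 7. At value v the pointer points 105 deg minus v anticlockwise (from above) from the box's +x axis. Past half way it snaps into the next setting. Starts in one of settings 0 to 3.
- pointer_tip (a point): upper edge of the pointer's end, 62 mm from the dial's axis, 28 mm above the box's top; x along the pointer, z up. The dial is a hub of 48 mm diameter with one pointer, 14 mm wide with upright sides from 4 to 28 mm above the box's top. Turning it takes about 2 to 4 N on the pointer's side.
- start_button (a joint): travel of the start button, m: 0 = up, 0.006 = fully down, which takes 5 N; springs back. The start button is the small flat round one (diameter 28 mm), at the right, nearer front edge: 45 mm in front of (-x of the box) and 105 mm right of (-y) the box's centre.
- start_button_top (a point): centre of the start button's top face; z up.
- stop_button (a joint): travel of the stop button, m: 0 = up, 0.006 = down. The stop button is the wide mushroom (diameter 42 mm, top 34 mm above the box's top) at the right, towards the back, 90 mm behind the start button.
- stop_button_top (a point): centre of the stop button's top.
- car_a: bystander, loose: plain wooden toy car, 110 x 43 x 48 mm, on the bench, left of the box; origin at its underside or axis.
- car_b: bystander, loose: painted toy car, 110 x 43 x 48 mm, on the bench, right of the box; origin at its underside or axis.
- paint_tin: bystander, loose: small closed steel tin, diameter 36, height 48 mm, standing on top of the box, between dial and stop button, towards the back; origin at its underside or axis.
- tumbler: bystander, loose: white cup, diameter 74, height 130 mm, on the bench beyond the box; origin at its underside or axis.
- screwdriver: bystander, loose: screwdriver about 200 mm long, lying on the bench beyond the box; origin at its underside.
- wood_block: bystander, loose: wooden block 110 x 40 x 22 mm, on the bench beyond the box; origin at its underside or axis.
- wheel_blank: bystander, loose: wooden disc, diameter 40, height 12 mm, on the bench, right of the box; origin at its underside or axis.

How it is judged (in metres and radians):
On the way, in this order (a step that is already met when the one before it is completed fails the run):
1. the dial rests in setting 5 (value of joint dial between 2.478 and 2.758 rad and value of joint start_button below 0.002 m), for 0.3 s.
2. the start button is pressed down with the dial at setting 5 (value of joint start_button above 0.0045 m and value of joint dial between 2.478 and 2.758 rad), for 0.02 s.
At the end, for the whole second after the job is handed in: The dial rests in setting 5 (2.618 rad, within 0.14 rad), the start button has been pressed at least 4.5 mm down after that and is up again, the stop button is up, and no bystander has shifted more than 20 mm or been knocked over (value of joint dial between 2.478 and 2.758 rad and velocity of joint dial between -0.05 and 0.05 rad/s and value of joint each of start_button, stop_button below 0.0015 m); the robot touches nothing.
It fails at once if start button pressed while the dial does not stand at setting 5 (value of joint start_button above 0.003 m and not (value of joint dial between 2.458 and 2.778 rad)).
It fails at once if stop button pressed (value of joint stop_button above 0.003 m).
It fails at once if dial pinched or forced: more than 30 N on it (contact force between the fingers and dial above 30 N).
It fails at once if a bystander lifted, carried, knocked over or shifted by more than 20 mm (distance of any of car_a, car_b, paint_tin, tumbler, screwdriver, wood_block, wheel_blank from where it was at the start of the episode above 0.02 m or angle between any of tumbler, paint_tin's own z axis and vertical above 0.4 rad).
It also fails if it takes over 61 s, if anything falls off the work surface, if the arm or the gripper's body presses on something with over 40 N, if the wrist force passes 120 N, or if a joint passes its speed limit or range.

### The arm

A 6-joint arm with a two-finger parallel gripper is mounted at the origin on the work surface. World frame = base frame: x ahead of the robot, y to its left, z up, the work surface at z = 0. Lengths are in m, angles in degrees, forces in N, time in s.
With the tool pointing down it reaches from about 0.4 to 0.825 m from the base axis. Payload 7 kg.
Tool frame: the origin (TCP) lies midway between the tips of the shut fingers; the grasp point (between the pads) lies ctrl.tcp_to_grasp behind it (ctrl.tcp_to_grasp is the distance from the TCP to the grasp point, in m); y points along the fingers, z is the direction in which the jaws open and shut, and the axes are right-handed (so a half turn about y gives the same grasp; the last joint's range is limited). The gripper opens to 88 mm and grips with 3 to 60 N. Pads are 19 mm wide; open, the fingers measure 130 mm over their backs; the gripper's body (78 mm by 193 mm) begins 47 mm behind the grasp point.
Start: joints at [-53.451, 20.546, 0.682, 0, -70.136, -16.507], TCP at [0.231, -0.634, 0.201] pointing down, gripper open.
Joint ranges: [-176.03, 176.03], [-82.01, 121.73], [-58.28, 71.71], [-173.87, 95.51], [-174.79, -0.11], [-173.66, 173.66]. Speed limits (degrees/s): [136.94, 136.94, 172.46, 180, 180, 180].

### API

Orientations are given as [roll, pitch, yaw] about the fixed x, y, z axes, in that order (R = Rz(yaw) Ry(pitch) Rx(roll)).
In Python, from plant import ctrl, snapshot, silhouettes gives the robot as it stands.
- The arm moves only by the shell command python3 -m pendant 'ROWS'. ROWS is JSON, a list that holds one entry, the list of rows, each a list of 7 numbers: the shift along the tool's x, y, z in cm, then the turn, a rotation vector about the tool's x, y, z in degrees, then the opening, from 0 (shut) to 1 (fully open). In form: [[[x, y, z, rx, ry, rz, hand], ...]]. A call has 1 to 12 rows; each row shifts and turns the commanded pose from where the row before left it, along the tool's axes as they then stand; what a row does not reach is not made up. A row lasts 1/12 s, in which the tool goes at most 41.7 mm and 7.16 degrees, less where a joint would pass 70% of its speed; a pose out of reach is approached as far as the arm can. A call with a gripper value outside its range is refused whole. The fingers move at their own pace and stop on an object; the grip force is fixed at half the most. Time passes only in rows, so rows that do not move let the fingers close. It gives the time, the measured TCP pose, the force and the opening at its end, in the units of the state.
- ctrl.get_obs(): the state, without advancing time (a new reading comes with each control period).
- snapshot(name): name is "side" or "top"; returns a dict with "image" (400x640x3 uint8, red, green, blue), "camera_matrix" (3x3 intrinsics, pixels), "eye" and "orientation" of the camera in the world. Camera axes: x right, y down, z forward; pixel columns grow to the right and rows downward; lengths in m; the calibration is good to about 2 mm. A picture is of the moment at which its call begins. There is no depth.
- ctrl.close_job(): hands the job in, once; it reports no verdict.
Trained networks look in a picture, given as the dict that the camera call returned (one of the last four; its "shot" number tells which), for a name from the list of things; names that differ only in an ending like _2 or _b are one class to them, and where a whole thing is asked for, a point or a joint stands for the part that bears it (a point fixed in the world has none). Each returns a list of dicts, best first, with "confidence" (0 to 1); they miss things now and then, are a little off and sometimes report something else, mostly with a low value. They report only what shows in the picture. A call takes as long as a camera call.
- silhouettes(picture, thing): "mask" (400x640 bool, what is visible of it) and "bbox" ([left, top, width, height] in pixels, round what is visible of it).
The state is a dict: "clock": time; "joint_pos": joint angles; "qvel": joint speeds; "tau": joint torques, N m; "tool_pos": TCP position; "orientation": TCP orientation; "force": force on the tool from outside, world axes, zero at the start; "moment": the same for the moment, N m; "opening": finger opening in m.
Only numpy, scipy, OpenCV 4.12 (cv2) and the standard library are available. Lean on these libraries where they do the work, as an engineer would, in place of code of your own. Each camera call takes 0.05 s, during which the arm holds its last target.

## Working session

There is one attempt and no reset: what is moved stays moved. The work goes in short steps, Python scripts to look and compute and a shell command to move; the robot and the scene stay as the last step left them, time stands still between calls to the robot, and variables do not carry over. Pictures are saved under pics/ and viewed, and the job is handed in when it is done.

```bash
ls; mkdir -p pics
python3 - <<'E'
from plant import ctrl, snapshot, silhouettes
import cv2
print(ctrl.get_obs(), ctrl.tcp_to_grasp)
for n in ("top","side"):
    s=snapshot(n); cv2.imwrite(f"pics/{n}0.png",s["image"][:,:,::-1]); print(n,s["camera_matrix"],s["eye"],s["orientation"],s["shot"])
E
```

```text
pics
{'clock': 0.0, 'joint_pos': array([-5.34518033e+01,  2.05928748e+01,  6.35163365e-01, -2.01515183e-02,
       -7.01354235e+01, -1.65062790e+01]), 'qvel': array([-0.00134535, -0.01602565, -0.01279767, -0.00501571,  0.00519335,
       -0.01756941]), 'tau': array([ 8.84177389e-04, -5.82721925e+01,  2.93060660e+01,  6.99704200e+00,
        7.00753473e-03, -1.58020171e-04]), 'tool_pos': array([ 0.23111929, -0.63364988,  0.20041692]), 'orientation': array([-8.99053205e+01,  8.30114124e-03,  2.00350617e+01]), 'force': array([-0.7204647 , -0.41422504,  0.71345528]), 'moment': array([0.00255417, 0.02205054, 0.0585314 ]), 'opening': 0.08754636344048516} 0.0188
top [[362.9623438    0.         310.0620322 ]
 [  0.         362.9623438  196.21055922]
 [  0.           0.           1.        ]] [0.41394313 0.03225778 1.03871705] [-170.2850332     0.80529275  -88.8795056 ] 1
side [[378.11130186   0.         319.63510126]
 [  0.         378.11130186 191.73881845]
 [  0.           0.           1.        ]] [ 0.30055031 -0.48550313  0.65625734] [-133.44282183    0.43039873  -29.13307924] 2
```

View pics/top0.png

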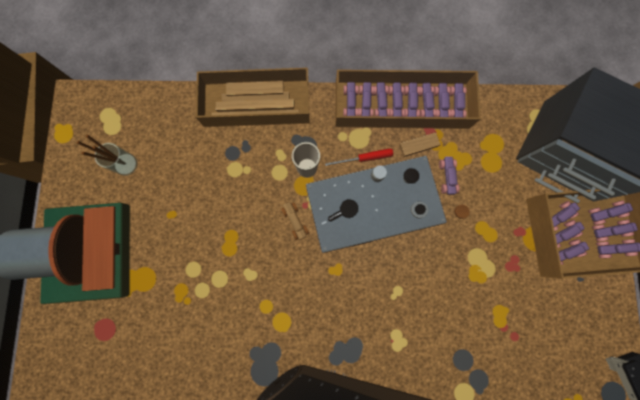

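View pics/side0.png

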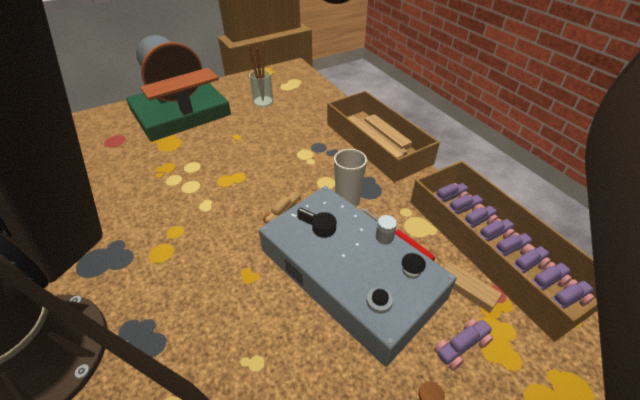

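The top view shows the box at about (375,203), turned about 15° anticlockwise. The dial hub is at (348,208) with its pointer towards the lower left, start is at (420,210) and stop at (411,176). Next I fit the poses.

```bash
cat > h.py <<'E'
import numpy as np, cv2
from scipy.spatial.transform import Rotation as R
from scipy.optimize import minimize, least_squares
def proj(s,P):
    Rm=R.from_euler('xyz',s["orientation"],degrees=True).as_matrix()
    c=(np.atleast_2d(P)-s["eye"])@Rm
    p=c@np.asarray(s["camera_matrix"]).T
    return p[:,:2]/p[:,2:]
def ray(s,uv,z):
    Rm=R.from_euler('xyz',s["orientation"],degrees=True).as_matrix()
    d=Rm@np.linalg.inv(s["camera_matrix"])@np.array([uv[0],uv[1],1.])
    e=np.asarray(s["eye"]);return e+d*(z-e[2])/d[2]
def box(x,y,yaw,P):
    c,si=np.cos(yaw),np.sin(yaw);P=np.atleast_2d(P)
    return np.c_[x+c*P[:,0]-si*P[:,1],y+si*P[:,0]+c*P[:,1],P[:,2]]
E
python3 - <<'E'
from h import *
from plant import snapshot, silhouettes
import pickle
S={}
for n in ("top","side"):
    s=snapshot(n); S[n]=s
    for t in ("controller","dial","start_button","stop_button","paint_tin"):
        L=silhouettes(s,t)
        s[t]=L
        for l in L[:2]:
            m=l["mask"];ys,xs=np.nonzero(m);print(n,t,round(l["confidence"],2),l["bbox"],xs.mean().round(1),ys.mean().round(1),m.sum())
pickle.dump(S,open("S.pkl","wb"))
# box fit : hull IoU
corn=np.array([[sx*.095,sy*.17,z] for sx in(-1,1) for sy in(-1,1) for z in(0,.08)])
def contour(m):
    c=max(cv2.findContours(m.astype(np.uint8),0,cv2.CHAIN_APPROX_NONE)[0],key=cv2.contourArea); return cv2.convexHull(c)[:,0,:].astype(float), c[:,0,:].astype(float)
def res(p,names):
    out=[]
    for n in names:
        h=cv2.convexHull(proj(S[n],box(*p,corn)).astype(np.float32))
        for q in C[n]: out.append(cv2.pointPolygonTest(h,(float(q[0]),float(q[1])),True))
    return np.array(out)
C={n:contour(S[n]["controller"][0]["mask"])[1] for n in S}
p0=[*ray(S["top"],(375,203),.08)[:2],np.radians(15)]
for names in (["top"],["side"],["top","side"]):
    f=least_squares(res,p0,args=(names,),loss='soft_l1',diff_step=1e-3)
    print(names,f.x,np.degrees(f.x[2]),np.abs(f.fun).mean())
p=f.x
for n in S:
    s=S[n];im=cv2.resize(s["image"],None,fx=4,fy=4,interpolation=cv2.INTER_CUBIC)[:,:,::-1].copy()
    pts=box(*p,[[sx*.095,sy*.17,.08] for sx,sy in((-1,-1),(-1,1),(1,1),(1,-1))])
    cv2.polylines(im,[np.int32(proj(s,pts)*4+2)],True,(0,255,0),1)
    feat=[[0,.075,.08],[-.045,-.105,.09],[.045,-.105,.114]]+[[.074*np.cos(np.radians(105-30*k)),.075+.074*np.sin(np.radians(105-30*k)),.082] for k in range(8)]
    for q in proj(s,box(*p,feat)): cv2.circle(im,tuple(np.int32(q*4+2)),4,(0,0,255),1)
    c=np.int32(proj(s,box(*p,[[0,0,.08]]))[0]*4)
    cv2.imwrite(f"pics/{n}1.png",im[max(0,c[1]-290):c[1]+290,c[0]-390:c[0]+390])
E
```

```text
top controller 0.56 [309.0, 157.4, 137.1, 95.3] 374.9 205.0 8650
top dial 0.8 [331.8, 200.6, 32.6, 20.0] 346.5 210.2 342
top dial 0.54 [294.0, 145.2, 24.6, 31.1] 306.0 158.6 710
top start_button 0.56 [419.6, 201.3, 2.3, 10.7] 420.0 209.2 104
top stop_button 0.77 [405.5, 166.9, 15.1, 15.8] 411.2 175.5 197
top paint_tin 0.69 [369.5, 168.5, 19.4, 14.0] 378.0 173.6 214
top paint_tin 0.48 [332.7, 204.3, 28.6, 18.5] 346.2 209.9 367
side controller 0.76 [259.3, 184.3, 198.1, 181.3] 356.6 271.4 17815
side controller 0.57 [419.8, 379.6, 28.6, 20.1] 430.7 391.1 446
side dial 0.93 [295.4, 210.6, 43.6, 27.9] 318.3 221.5 728
side start_button 0.8 [373.3, 289.8, 16.9, 15.3] 379.7 296.6 234
side stop_button 0.29 [418.4, 379.6, 28.0, 19.0] 430.6 391.4 413
side paint_tin 0.86 [378.0, 216.6, 20.4, 25.1] 385.7 228.9 478
['top'] [ 0.56097934 -0.12645742  0.25145281] 14.407184492357938 1.8384797850286205
['side'] [ 0.5671994  -0.12232396  0.25033742] 14.343277821744136 2.3315187193926126
['top', 'side'] [ 0.56350734 -0.12430135  0.25223492] 14.451996554366895 2.2157393250221413
```

View pics/top1.png

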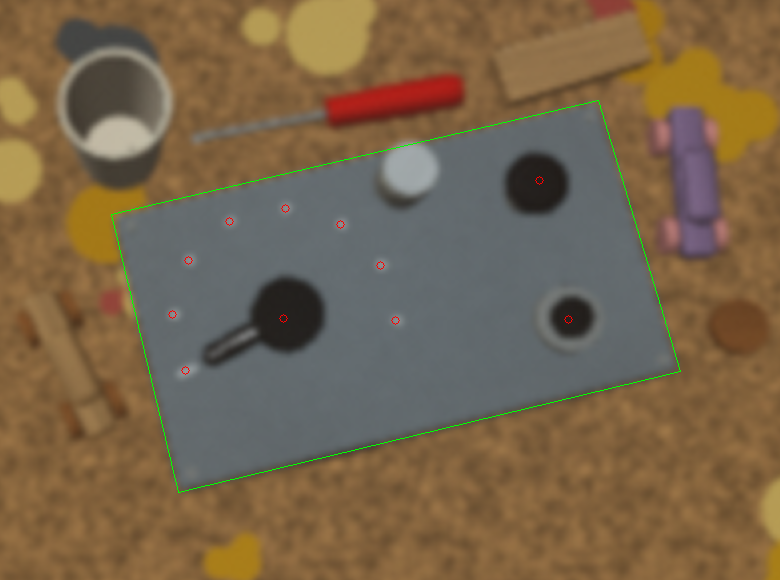

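View pics/side1.png

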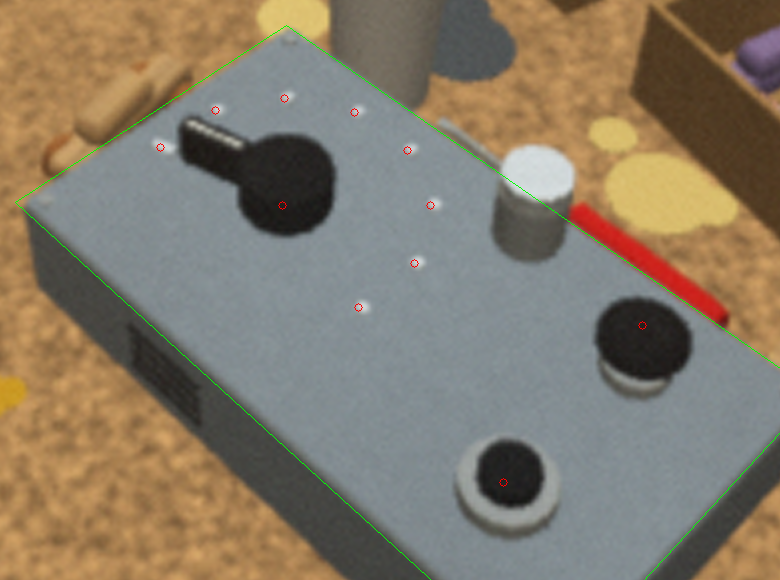

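The dial stands in setting 0: its pointer lies along the bar direction, and the fitted studs coincide with those in the picture. It needs 150° clockwise. I'll push with the flat side of the shut fingers and turn the tool with the dial.

```bash
cat >> h.py <<'E'
BX=(0.5635,-0.1243,np.radians(14.4))
D=box(*BX,[[0,.075,.08]])[0]
def delta(o,tgt,psi):
    "shift in tool frame (cm) and yaw change"
    Rm=R.from_euler('xyz',o["orientation"],degrees=True)
    return (Rm.inv().apply(np.array(tgt)-o["tool_pos"])*100).round(2), (R.from_euler('xyz',[-90,0,psi],degrees=True).inv()*Rm).inv().as_rotvec(degrees=True).round(1)
def polar(tcp,psi):
    "blade: pointer-parallel angle v(deg) of blade, r, t"
    phi=psi-90-90+90 # outward radial dir = psi-90
    u=np.array([np.cos(np.radians(phi)),np.sin(np.radians(phi))]);w=np.array([-u[1],u[0]])
    d=tcp[:2]-D[:2];return 105+14.4-phi, d@u*1000, d@w*1000
def tgt(v,r,t):
    phi=np.radians(119.4-v);u=np.array([np.cos(phi),np.sin(phi)]);w=np.array([-u[1],u[0]])
    return D[:2]+r*u+t*w, np.degrees(phi)+90
E
python3 - <<'E'
from h import *
from plant import ctrl
import pickle
o=ctrl.get_obs();t,psi=tgt(0,.050,.030);print(D,t,psi,delta(o,[*t,.2],psi))
S=pickle.load(open("S.pkl","rb"))
print(ray(S["top"],(410/4+374.9-97.5-.5,0),.1))
E
python3 -m pendant '[[[0,0,0,0,0,0,0],[2,0,2,0,0,0,0],[2,0,2,0,0,0,0]]]'
```

```text
[ 0.54484826 -0.05165626  0.08      ] [ 0.49416666 -0.02282268] 209.4 (array([45.64,  0.14, 48.42]), array([  0. , 170.6,   0. ]))
[ 1.15163008 -0.1400851   0.1       ]
clock: 0.95
tool_pos: [0.2547, -0.5828, 0.2005]
orientation: [-89.9, 0.0, 19.9]
force: [0.1, 0.2, -0.7]
opening: 0.0729
```

```bash
python3 -m pendant '[[[2.7,0,2.9,0,0,0,0],[2.7,0,2.9,0,0,0,0],[2.7,0,2.9,0,0,0,0],[2.7,0,2.9,0,0,0,0],[2.7,0,2.9,0,0,0,0],[2.7,0,2.9,0,0,0,0],[2.7,0,2.9,0,0,0,0],[2.7,0,2.9,0,0,0,0],[2.7,0,2.9,0,0,0,0],[2.7,0,2.9,0,0,0,0],[2.7,0,2.9,0,0,0,0],[2.7,0,2.9,0,0,0,0]]]'
python3 -m pendant '[[[2.7,0,2.9,0,0,0,0],[2.7,0,2.9,0,0,0,0],[2.7,0,2.9,0,0,0,0],[0,0,0,0,-7,0,0],[0,0,0,0,-7,0,0],[0,0,0,0,-7,0,0],[0,0,0,0,-7,0,0],[0,0,0,0,-7,0,0],[0,0,0,0,-7,0,0],[0,0,0,0,-7,0,0],[0,0,0,0,-7,0,0],[0,0,0,0,-7,0,0]]]'
python3 -m pendant '[[[0,0,0,0,-7,0,0],[0,0,0,0,-7,0,0],[0,0,0,0,-7,0,0],[0,0,0,0,-7,0,0],[0,0,0,0,-7,0,0],[0,0,0,0,-7,0,0],[0,0,0,0,-7,0,0],[0,0,0,0,-7,0,0],[0,0,0,0,-7,0,0],[0,0,0,0,-7,0,0],[0,0,0,0,-7,0,0],[0,0,0,0,-7,0,0]]]'
python3 -m pendant '[[[0,0,0,0,-7,0,0],[0,0,0,0,-7,0,0],[0,0,0,0,-7,0,0],[0,0,0,0,-7,0,0],[0,0,0,0,-7,0,0],[0,0,0,0,-7,0,0],[0,0,0,0,0,0,0],[0,0,0,0,0,0,0]]]'
python3 - <<'E'
from h import *
from plant import ctrl
o=ctrl.get_obs();t,psi=tgt(0,.050,.030);print(o['joint_pos'],o['opening'],delta(o,[*t,.094],psi))
E
```

```text
clock: 1.95
tool_pos: [0.4407, -0.1429, 0.2019]
orientation: [-90.0, -0.1, 20.1]
force: [0.9, -0.5, -0.5]
opening: 0.0005
clock: 2.95
tool_pos: [0.4866, -0.0353, 0.2015]
orientation: [-90.0, -0.0, 83.4]
force: [0.1, -0.8, 0.5]
opening: 0.0003
clock: 3.95
tool_pos: [0.4866, -0.0353, 0.2015]
orientation: [-90.0, 0.0, 167.4]
force: [0.0, 0.4, -0.1]
opening: 0.0006
clock: 4.62
tool_pos: [0.4866, -0.0354, 0.2015]
orientation: [-90.0, 0.0, -151.2]
force: [-0.6, 0.6, 0.3]
opening: 0.0005
[ 1.89936718e+01  2.65642380e+00 -2.22195627e+01  1.20764126e-03
 -6.51065490e+01  9.98279751e+01] 0.00047656610327857573 (array([-1.26, 10.75, -0.73]), array([-0. , -0.6, -0. ]))
```

```bash
python3 -m pendant '[[[-1.3,1.5,-0.7,0,-0.6,0,0],[0,2,0,0,0,0,0],[0,2,0,0,0,0,0],[0,1,0,0,0,0,0],[0,0,0,0,0,0,0],[0,0,0,0,0,0,0]]]'
cat > look.py <<'E'
import sys
from h import *
from plant import ctrl,snapshot
tag=sys.argv[1]
o=ctrl.get_obs();psi=o['orientation'][2];v,r,t=polar(o['tool_pos'],psi)
print('blade v,r,t',np.round([(v+180)%360-180,r,t],1),o['tool_pos'].round(4),'t',o['clock'])
ims=[]
for n in ("top","side"):
    s=snapshot(n);k=4 if n=="top" else 3
    im=cv2.resize(s["image"],None,fx=k,fy=k,interpolation=cv2.INTER_CUBIC)[:,:,::-1].copy()
    f=[[.074*np.cos(np.radians(105-30*j)),.075+.074*np.sin(np.radians(105-30*j)),.082] for j in range(8)]
    for q in proj(s,box(*BX,f)): cv2.circle(im,tuple(np.int32(q*k+2)),3,(0,0,255),1)
    c=np.int32(proj(s,box(*BX,[[0,.02,.09]]))[0]*k)
    ims.append(im[max(0,c[1]-260):c[1]+260,c[0]-200:c[0]+200][:520])
h=min(i.shape[0] for i in ims)
cv2.imwrite(f"pics/{tag}.png",np.hstack([i[:h] for i in ims]))
E
python3 look.py a
```

```text
clock: 5.12
tool_pos: [0.4946, -0.0231, 0.1366]
orientation: [-90.0, -0.0, -150.4]
force: [0.3, 0.1, 0.3]
opening: 0.0005
blade v,r,t [-0.2 49.6 29.6] [ 0.4946 -0.0231  0.1366] t 5.1167
```

View pics/a.png

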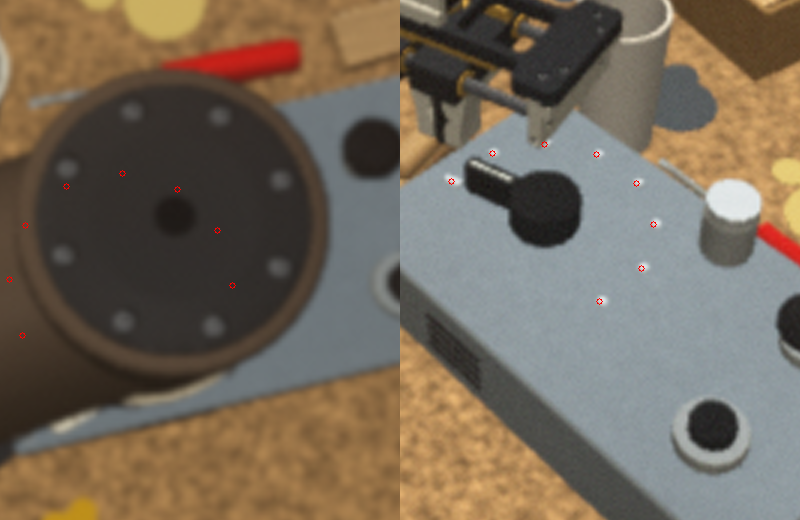

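Run:
```python
from h import *
from plant import ctrl,snapshot
o=ctrl.get_obs();s=snapshot("side");k=3
im=cv2.resize(s["image"],None,fx=k,fy=k,interpolation=cv2.INTER_CUBIC)[:,:,::-1].copy()
Rm=R.from_euler('xyz',o["orientation"],degrees=True)
L=[o['tool_pos']+Rm.apply(d) for d in ([0,0,0],[0,0,.02],[.02,0,0],[0,-.02,0])]
q=proj(s,L)*k; print(q)
for a,c in zip(q,((0,0,255),(255,0,0),(0,255,0),(255,255,0))): cv2.line(im,tuple(np.int32(q[0])),tuple(np.int32(a)),c,2); cv2.circle(im,tuple(np.int32(a)),3,c,-1)
c=np.int32(q[0]); cv2.imwrite("pics/b.png",im[max(0,c[1]-300):c[1]+280,max(0,c[0]-390):c[0]+390])
print(o['opening'])
```

```text
[[878.25318788 628.54141563]
 [904.63579912 640.33018706]
 [860.18531683 648.46155997]
 [876.3922796  606.25552889]]
0.0006021947569485102
```

View pics/b.png

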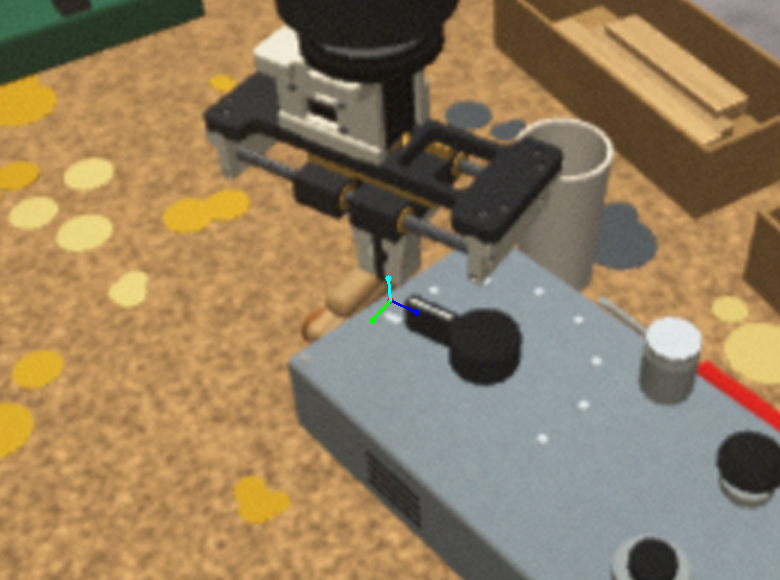

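Run:
```python
from h import *
from plant import ctrl,snapshot
s=snapshot("side")
x,y=878/3,628/3
im=s["image"][int(y)-45:int(y)+25,int(x)-45:int(x)+45][:,:,::-1]
cv2.imwrite("pics/c.png",cv2.resize(im,None,fx=8,fy=8,interpolation=cv2.INTER_CUBIC))
```

```text
(no output)
```

View pics/c.png

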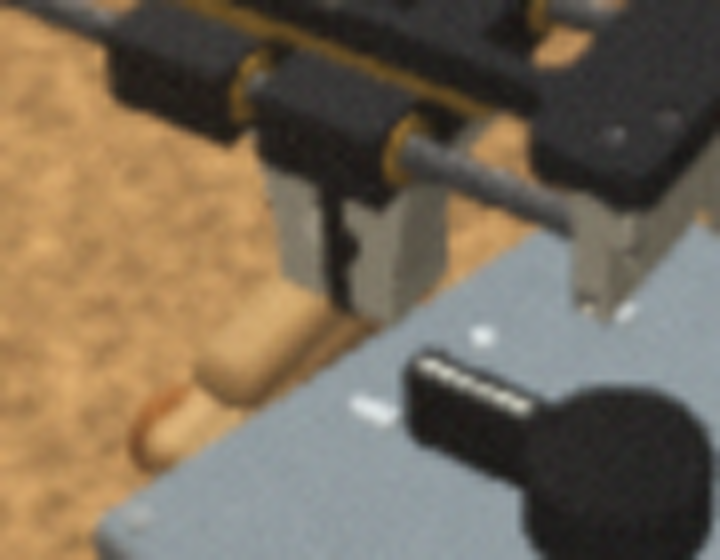

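The fingertips appear about 6 px above the projected TCP in the side view, so the tips may sit higher than reported. I'll check this against the flange in the top view and by lowering a little.

```bash
python3 -m pendant '[[[0,1.5,0,0,0,0,0],[0,1.5,0,0,0,0,0],[0,0.6,0,0,0,0,0],[0,0,0,0,0,0,0]]]'
python3 - <<'E'
from h import *
from plant import ctrl,snapshot
o=ctrl.get_obs();s=snapshot("side")
Rm=R.from_euler('xyz',o["orientation"],degrees=True)
print(o['tool_pos'],o['force'])
x,y=proj(s,o['tool_pos'])[0];x0,y0=int(x)-45,int(y)-40
im=s["image"][y0:y0+70,x0:x0+90][:,:,::-1]
im=cv2.resize(im,None,fx=8,fy=8,interpolation=cv2.INTER_CUBIC)
# predicted tip rectangle 19(x) x 42(z)
P=proj(s,o['tool_pos']+Rm.apply([[.0095,0,.021],[-.0095,0,.021],[-.0095,0,-.021],[.0095,0,-.021]]))
cv2.polylines(im,[np.int32((P-[x0,y0])*8+4)],True,(0,0,255),1)
cv2.imwrite("pics/d.png",im)
s=snapshot("top")
for h in (.1,.15,.2,.25,.3): print(h,proj(s,o['tool_pos']+[0,0,h]))
c=proj(s,o['tool_pos']+[0,0,.2])[0].astype(int)
print(c);cv2.imwrite("pics/e.png",cv2.resize(s["image"][c[1]-60:c[1]+60,c[0]-60:c[0]+60,::-1],None,fx=5,fy=5))
E
```

```text
clock: 5.65
tool_pos: [0.4938, -0.0232, 0.0997]
orientation: [-90.0, -0.1, -150.4]
force: [0.3, -0.2, -0.2]
opening: 0.0003
[ 0.49381668 -0.0231842   0.09965065] [ 0.27473244 -0.226788   -0.23146523]
0.1 [[339.80118063 223.79467056]]
0.15 [[341.33302078 221.63965716]]
0.2 [[343.06863002 219.19797863]]
0.25 [[345.0515641  216.40836018]]
0.3 [[347.33874447 213.19072395]]
[343 219]
```

View pics/d.png

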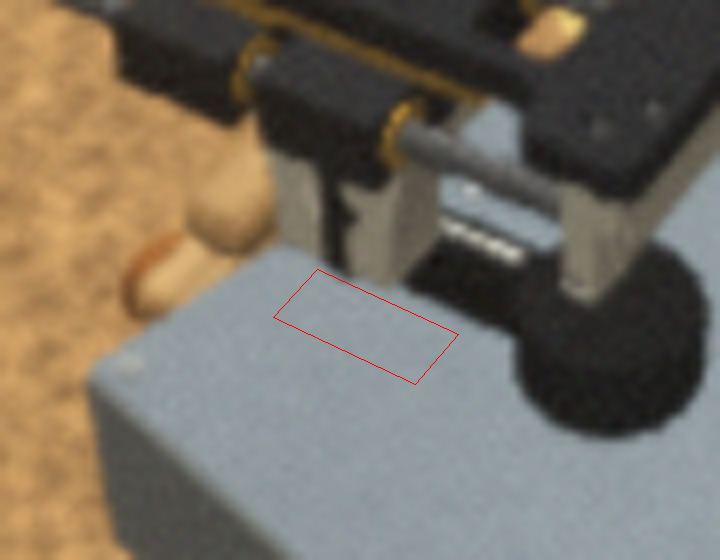

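View pics/e.png

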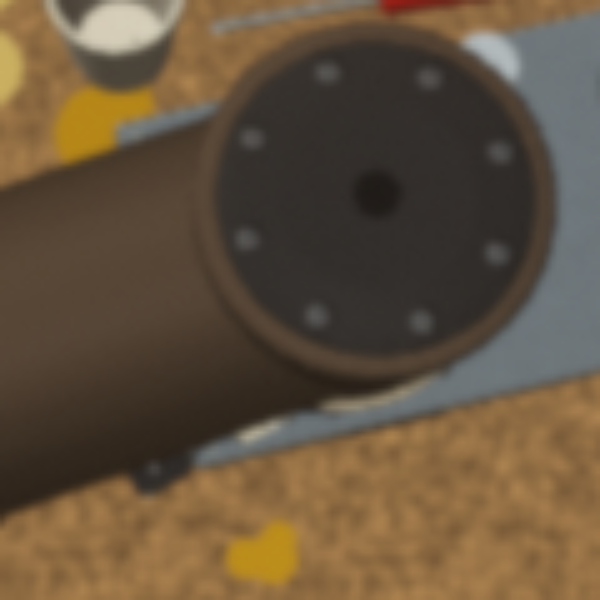

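Run:
```python
from h import *
from plant import ctrl,snapshot
o=ctrl.get_obs();s=snapshot("top")
for h in (.35,.4,.43,.46,.5,.55): print(h,proj(s,o['tool_pos']+[0,0,h]))
s=snapshot("side");im=s["image"][:,:,::-1];
P=proj(s,[o['tool_pos']+[0,0,h] for h in (0,.027,.066,.1,.15)])*1.25
im=cv2.resize(im,None,fx=1.25,fy=1.25,interpolation=cv2.INTER_CUBIC)
for p in P: cv2.circle(im,tuple(np.int32(p)),2,(0,0,255),-1)
cv2.imwrite("pics/f.png",im)
```

```text
0.35 [[349.93457616 208.63349811]]
0.4 [[353.08545337 204.11858222]]
0.43 [[355.26650282 200.9933399 ]]
0.46 [[357.71430084 197.48587151]]
0.5 [[361.48506336 192.08271725]]
0.55 [[367.25749356 183.81135816]]
```

View pics/f.png

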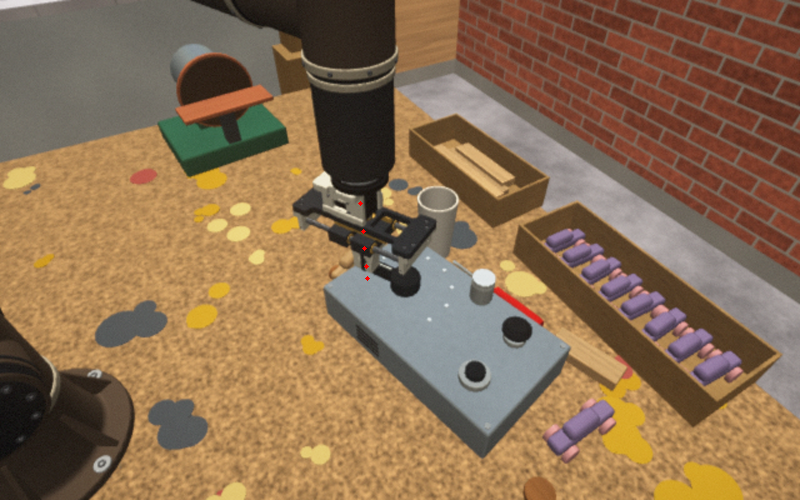

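Run:
```python
from h import *
from plant import ctrl,snapshot
o=ctrl.get_obs();s=snapshot("side")
Rm=R.from_euler('xyz',o["orientation"],degrees=True)
x,y=proj(s,o['tool_pos'])[0];x0,y0=int(x)-75,int(y)-75
im=s["image"][y0:y0+105,x0:x0+150][:,:,::-1]
k=5;im=cv2.resize(im,None,fx=k,fy=k,interpolation=cv2.INTER_CUBIC)
def rect(hx,hz,y,col):
    P=proj(s,o['tool_pos']+Rm.apply([[hx,y,hz],[-hx,y,hz],[-hx,y,-hz],[hx,y,-hz]]))
    cv2.polylines(im,[np.int32((P-[x0,y0])*k+2)],True,col,1)
rect(.0095,.021,0,(0,0,255));rect(.0095,.021,-.0188,(0,255,255));rect(.0095,.021,-.066,(255,0,255));rect(.039,.0965,-.066,(0,255,0));rect(.039,.0965,-.1,(255,0,0))
cv2.imwrite("pics/g.png",im)
```

```text
(no output)
```

View pics/g.png

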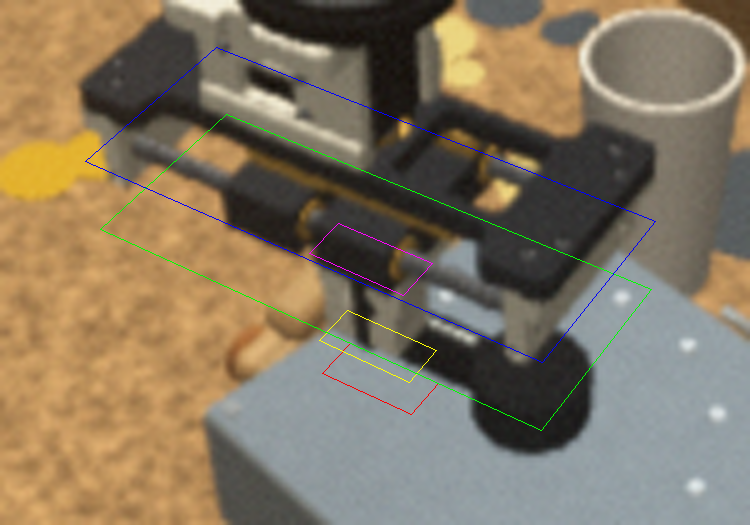

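```bash
python3 -m pendant '[[[0,0.4,0,0,0,0,0],[0,0.4,0,0,0,0,0],[0,0.4,0,0,0,0,0],[0,0,0,0,0,0,0],[0,0,0,0,0,0,0]]]'; python3 look.py j
```

```text
clock: 6.32
tool_pos: [0.4942, -0.023, 0.0879]
orientation: [-90.0, -0.1, -150.4]
force: [0.5, 0.3, 0.5]
opening: 0.0007
blade v,r,t [-0.2 49.9 29.8] [ 0.4942 -0.023   0.0879] t 6.3167
```

View pics/j.png

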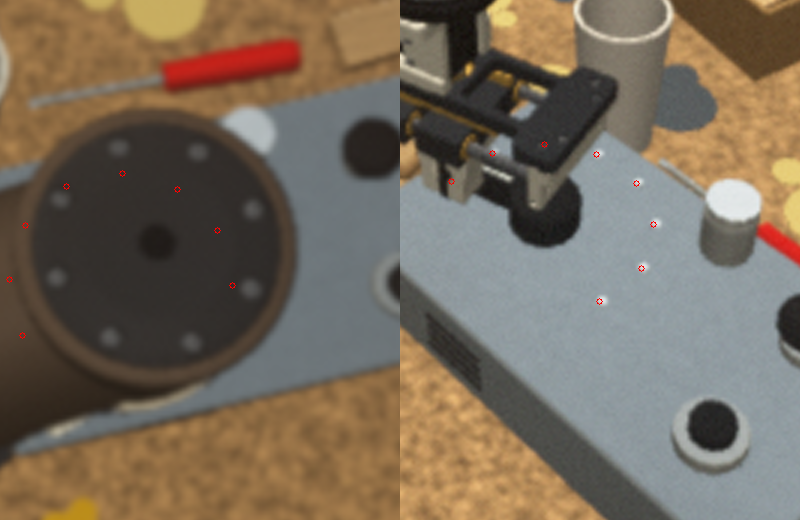

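```bash
python3 -m pendant '[[[0,0.3,0,0,0,0,0],[0,0,0,0,0,0,0]]]';  python3 -m pendant '[[[0,0.3,0,0,0,0,0],[0,0,0,0,0,0,0]]]'; python3 -m pendant '[[[0,0.2,0,0,0,0,0],[0,0,0,0,0,0,0]]]'
```

```text
clock: 6.58
tool_pos: [0.4944, -0.0229, 0.085]
orientation: [-90.0, -0.0, -150.4]
force: [0.2, -0.5, 0.2]
opening: 0.0005
clock: 6.75
tool_pos: [0.4942, -0.023, 0.0819]
orientation: [-90.0, -0.0, -150.4]
force: [-0.7, -0.0, -0.4]
opening: 0.0006
clock: 6.92
tool_pos: [0.4943, -0.023, 0.08]
orientation: [-90.0, -0.0, -150.4]
force: [0.3, 0.2, -1.4]
opening: 0.0003
```

```bash
python3 -m pendant '[[[0,0.2,0,0,0,0,0],[0,0,0,0,0,0,0]]]';  python3 -m pendant '[[[0,0.2,0,0,0,0,0],[0,0,0,0,0,0,0]]]'
```

```text
clock: 7.08
tool_pos: [0.4944, -0.023, 0.0781]
orientation: [-90.0, -0.0, -150.4]
force: [-0.4, 0.4, 1.0]
opening: 0.0005
clock: 7.25
tool_pos: [0.4944, -0.023, 0.0761]
orientation: [-90.0, -0.0, -150.4]
force: [-0.2, 0.7, -0.4]
opening: 0.0007
```

```bash
python3 -m pendant '[[[0,0.3,0,0,0,0,0],[0,0.3,0,0,0,0,0],[0,0,0,0,0,0,0]]]';  python3 -m pendant '[[[0,0.3,0,0,0,0,0],[0,0,0,0,0,0,0]]]'; python3 -m pendant '[[[0,0.2,0,0,0,0,0],[0,0,0,0,0,0,0]]]'
```

```text
clock: 7.5
tool_pos: [0.4941, -0.023, 0.0697]
orientation: [-90.0, -0.1, -150.4]
force: [-0.3, -1.1, -0.8]
opening: 0.0004
clock: 7.67
tool_pos: [0.4942, -0.023, 0.0668]
orientation: [-90.0, -0.0, -150.4]
force: [0.4, -0.5, 0.8]
opening: 0.0008
clock: 7.83
tool_pos: [0.4944, -0.023, 0.065]
orientation: [-90.0, -0.0, -150.4]
force: [0.2, 0.1, -0.6]
opening: 0.0005
```

```bash
python3 look.py k
```

```text
blade v,r,t [-0.2 49.9 29.7] [ 0.4944 -0.023   0.065 ] t 7.8333
```

View pics/k.png

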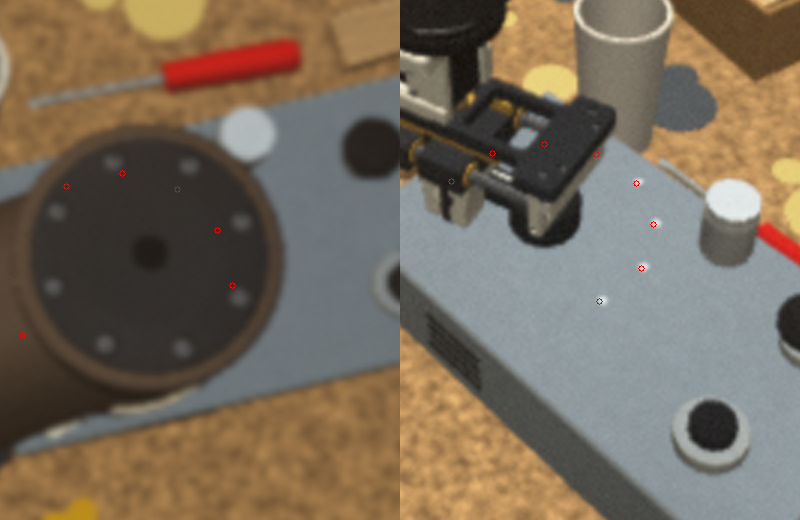

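```bash
python3 -m pendant '[[[-0.5,0,0,0,0,0,0],[-0.5,0,0,0,0,0,0],[-0.2,0,0,0,0,0,0],[0,0,0,0,0,0,0],[0,0,0,0,0,0,0]]]'
python3 - <<'E'
from h import *
for a in (2,3,4,5):
    c=np.array([-1.75,0,5.0]);print(a,(c-R.from_rotvec([0,a,0],degrees=True).apply(c)).round(3))
E
python3 -m pendant '[[[-0.26,0,0.04,0,3,0,0],[0,0,0,0,0,0,0]]]'
```

```text
clock: 8.35
tool_pos: [0.5047, -0.0172, 0.0652]
orientation: [-90.0, -0.1, -150.4]
force: [-1.6, -1.3, 2.2]
opening: 0.0005
2 [-0.176  0.    -0.058]
3 [-0.264  0.    -0.085]
4 [-0.353  0.    -0.11 ]
5 [-0.442  0.    -0.133]
clock: 8.52
tool_pos: [0.5069, -0.0161, 0.065]
orientation: [-90.0, -0.1, -153.5]
force: [-2.5, -0.5, 1.2]
opening: 0.0001
```

```bash
python3 -m pendant '[[[-0.35,0,-0.22,0,4,0,0],[-0.35,0,-0.11,0,4,0,0],[0,0,0,0,0,0,0]]]';python3 -m pendant '[[[-0.35,0,-0.11,0,4,0,0],[-0.35,0,-0.11,0,4,0,0],[-0.35,0,-0.11,0,4,0,0],[0,0,0,0,0,0,0]]]'; python3 look.py l
```

```text
clock: 8.77
tool_pos: [0.5128, -0.0099, 0.0653]
orientation: [-90.0, 0.0, -161.5]
force: [-1.7, -0.2, -0.6]
opening: 0.0005
clock: 9.1
tool_pos: [0.5227, -0.004, 0.0656]
orientation: [-90.0, 0.1, -173.3]
force: [0.3, -0.4, -0.6]
opening: 0.0005
blade v,r,t [22.7 49.9 16.4] [ 0.5227 -0.004   0.0656] t 9.1
```

View pics/l.png

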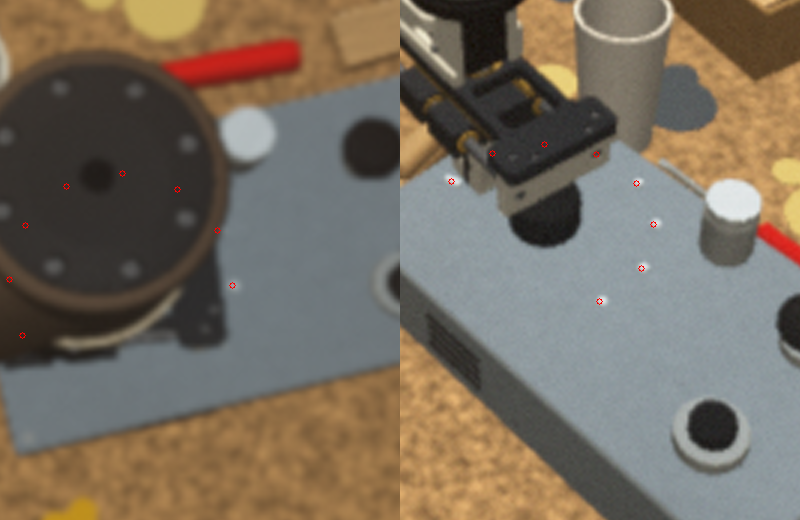

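```bash
python3 -m pendant '[[[-0.35,0,-0.11,0,4,0,0],[-0.35,0,-0.11,0,4,0,0],[-0.35,0,-0.11,0,4,0,0],[-0.35,0,-0.11,0,4,0,0]]]';python3 -m pendant '[[[-0.35,0,-0.11,0,4,0,0],[-0.35,0,-0.11,0,4,0,0],[0,0,0,0,0,0,0]]]';python3 -m pendant '[[[-0.35,0,-0.11,0,4,0,0],[-0.35,0,-0.11,0,4,0,0],[0,0,0,0,0,0,0]]]'; python3 look.py m
```

```text
clock: 9.53
tool_pos: [0.5351, 0.0002, 0.0654]
orientation: [-90.0, -0.0, 170.7]
force: [-1.6, 1.6, 0.4]
opening: 0.0005
clock: 9.78
tool_pos: [0.5434, 0.001, 0.0654]
orientation: [-90.0, 0.0, 162.7]
force: [-0.1, 0.6, 0.6]
opening: 0.001
clock: 10.03
tool_pos: [0.5505, 0.0007, 0.0654]
orientation: [-90.0, 0.0, 154.7]
force: [-0.6, -0.3, -0.3]
opening: 0.0003
blade v,r,t [54.7 49.7 17.2] [0.5505 0.0007 0.0654] t 10.0333
```

View pics/m.png

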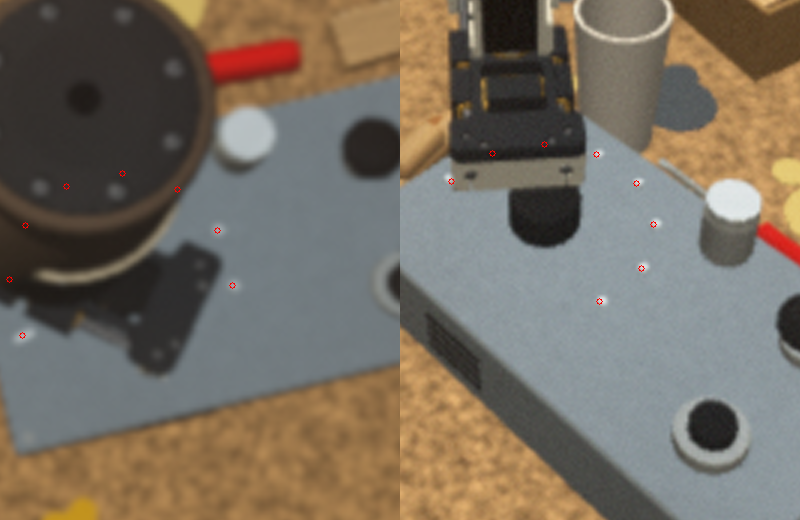

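```bash
python3 -m pendant '[[[-0.35,0,-0.11,0,4,0,0],[-0.35,0,-0.11,0,4,0,0],[-0.35,0,-0.11,0,4,0,0],[-0.35,0,-0.11,0,4,0,0]]]';python3 -m pendant '[[[-0.35,0,-0.11,0,4,0,0],[-0.35,0,-0.11,0,4,0,0],[-0.35,0,-0.11,0,4,0,0],[0,0,0,0,0,0,0]]]';python3 -m pendant '[[[-0.35,0,-0.11,0,4,0,0],[-0.35,0,-0.11,0,4,0,0],[-0.35,0,-0.11,0,4,0,0]]]';  python3 look.py n
```

```text
clock: 10.47
tool_pos: [0.564, -0.0026, 0.0654]
orientation: [-90.0, -0.0, 138.7]
force: [-0.6, 2.1, 0.6]
opening: 0.0004
clock: 10.8
tool_pos: [0.5742, -0.0082, 0.0653]
orientation: [-90.0, 0.0, 126.7]
force: [-0.8, -0.4, -0.3]
opening: 0.0003
clock: 11.05
tool_pos: [0.5822, -0.0147, 0.0654]
orientation: [-90.0, -0.0, 114.8]
force: [-0.5, 1.8, 0.8]
opening: 0.0004
blade v,r,t [94.6 49.4 17.9] [ 0.5822 -0.0147  0.0654] t 11.05
```

View pics/n.png

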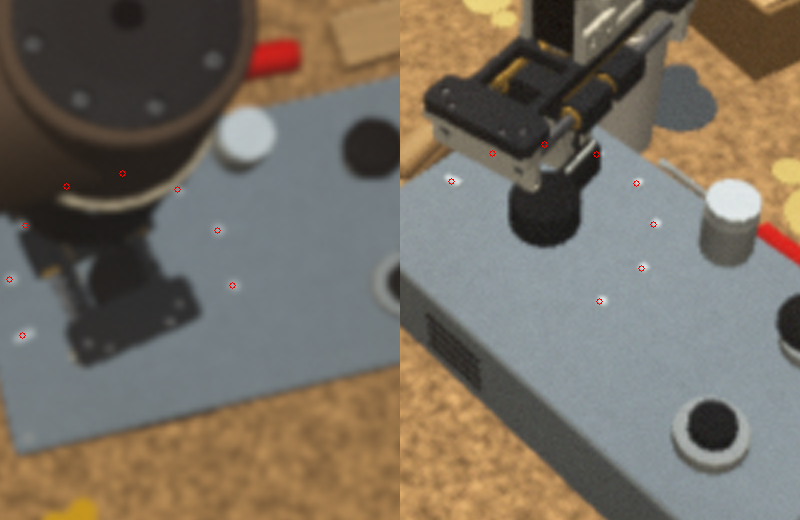

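```bash
python3 -m pendant '[[[-0.35,0,-0.11,0,4,0,0],[-0.35,0,-0.11,0,4,0,0],[-0.35,0,-0.11,0,4,0,0],[0,0,0,0,0,0,0]]]';python3 -m pendant '[[[-0.35,0,-0.11,0,4,0,0],[0,0,0,0,0,0,0],[0,0,0,0,0,0,0]]]';  python3 look.py o
```

```text
clock: 11.48
tool_pos: [0.5892, -0.0238, 0.0653]
orientation: [-90.0, 0.0, 102.8]
force: [-0.1, -0.3, 0.3]
opening: 0.0004
clock: 11.73
tool_pos: [0.5908, -0.0267, 0.0653]
orientation: [-90.0, 0.0, 99.0]
force: [0.4, -0.0, 0.2]
opening: 0.0005
blade v,r,t [110.4  49.3  17.4] [ 0.5908 -0.0267  0.0653] t 11.7333
```

View pics/o.png

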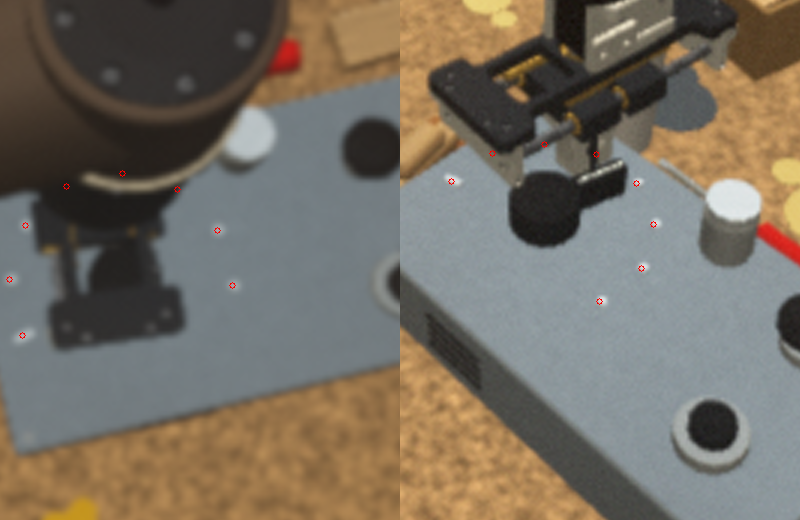

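Pointer is on stud 4 at (636,183). Next come finer steps to push it into 5.

```bash
python3 -m pendant '[[[-0.35,0,-0.11,0,4,0,0],[-0.35,0,-0.11,0,4,0,0],[-0.35,0,-0.11,0,4,0,0],[-0.35,0,-0.11,0,4,0,0],[-0.35,0,-0.11,0,4,0,0],[0,0,0,0,0,0,0]]]';python3 -m pendant '[[[-0.18,0,-0.06,0,2,0,0],[0,0,0,0,0,0,0]]]';python3 -m pendant '[[[-0.18,0,-0.06,0,2,0,0],[0,0,0,0,0,0,0]]]';python3 -m pendant '[[[-0.18,0,-0.06,0,2,0,0],[0,0,0,0,0,0,0]]]';  python3 look.py p
```

```text
clock: 12.33
tool_pos: [0.597, -0.0442, 0.0654]
orientation: [-90.0, -0.0, 78.6]
force: [0.6, 0.4, 0.0]
opening: 0.0007
clock: 12.5
tool_pos: [0.5971, -0.0459, 0.0654]
orientation: [-90.0, -0.0, 76.8]
force: [-0.0, 0.3, 0.5]
opening: 0.0002
clock: 12.67
tool_pos: [0.5971, -0.0478, 0.0654]
orientation: [-90.0, 0.0, 74.8]
force: [0.4, -0.2, 0.3]
opening: 0.0002
clock: 12.83
tool_pos: [0.5971, -0.0498, 0.0654]
orientation: [-90.0, 0.0, 72.7]
force: [0.3, 0.1, 0.2]
opening: 0.0004
blade v,r,t [136.7  49.4  17.2] [ 0.5971 -0.0498  0.0654] t 12.8333
```

View pics/p.png

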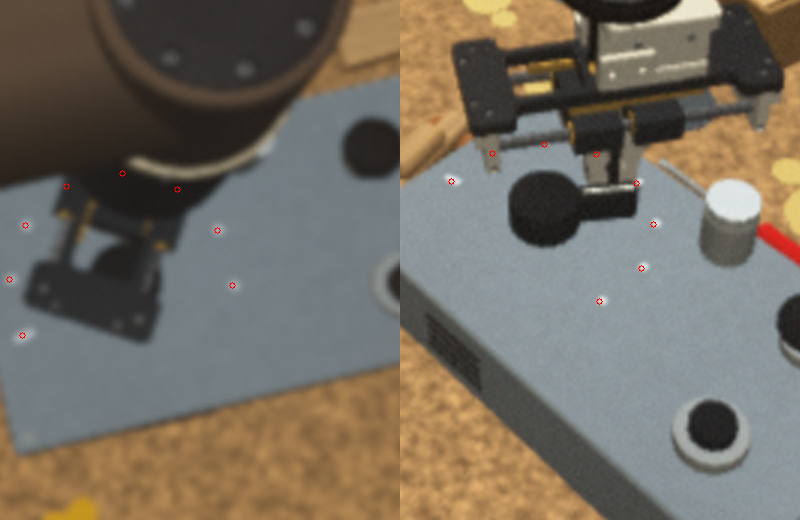

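```bash
cat > pt.py <<'E'
import sys
from h import *
from plant import snapshot
s=snapshot("side");k=6
c=proj(s,D+[0,0,.028])[0].astype(int)
im=cv2.resize(s["image"][c[1]-45:c[1]+45,c[0]-50:c[0]+60,::-1],None,fx=k,fy=k,interpolation=cv2.INTER_CUBIC)
f=lambda P:np.int32((proj(s,P)-[c[0]-50,c[1]-45])*k+k/2)
for v,col in ((120,(255,0,0)),(135,(0,255,255)),(150,(0,255,0)),(180,(0,0,255))):
    a=np.radians(119.4-v);u=np.array([np.cos(a),np.sin(a),0])
    q=f([D+[0,0,.028]+u*.024,D+[0,0,.028]+u*.062]);cv2.line(im,tuple(q[0]),tuple(q[1]),col,1)
cv2.imwrite(f"pics/{sys.argv[1]}.png",im)
E
python3 pt.py q
```

```text
(no output)
```

View pics/q.png

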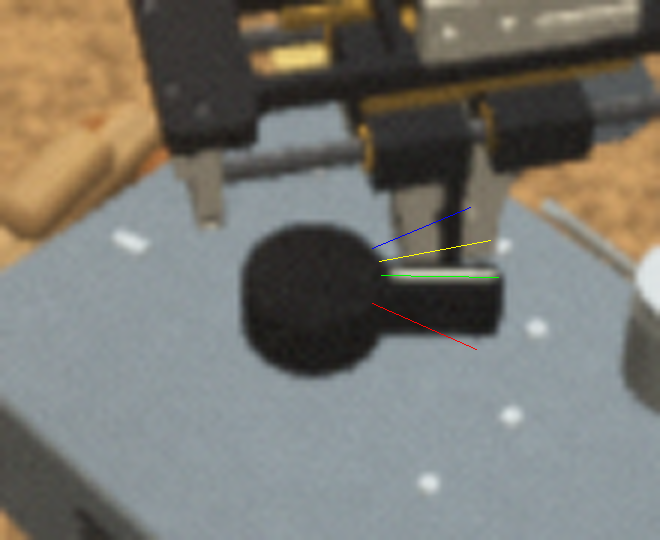

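The pointer lies on the predicted line for 150° at stud 5, (537,327) in the crop, so the dial is in setting 5. Now I back off and rise.

```bash
python3 -m pendant '[[[0.7,0,0,0,0,0,0],[0.8,0,0,0,0,0,0],[0,-2,0,0,0,0,0],[0,-3,0,0,0,0,0],[0,-3,0,0,0,0,0],[0,-3,0,0,0,0,0],[-2,0,4,0,0,0,0],[-2,0,4,0,0,0,0],[0,0,4,0,0,0,0],[0,0,4,0,0,0,0],[0,0,0,0,0,0,0]]]'; python3 pt.py r
python3 - <<'E'
from h import *
from plant import ctrl,snapshot
o=ctrl.get_obs();print(o['tool_pos'],o['orientation'],o['joint_pos'])
b=box(*BX,[[-.045,-.105,.09]])[0];print(b)
for n in ("side","top"):
    s=snapshot(n);k=8
    c=proj(s,b)[0].astype(int);im=cv2.resize(s["image"][c[1]-30:c[1]+30,c[0]-40:c[0]+40,::-1],None,fx=k,fy=k,interpolation=cv2.INTER_CUBIC)
    for z,col in ((.08,(255,0,0)),(.09,(0,255,0)),(.1,(0,0,255))):
        P=box(*BX,[[-.045+.014*np.cos(a),-.105+.014*np.sin(a),z] for a in np.linspace(0,6.28,40)])
        cv2.polylines(im,[np.int32((proj(s,P)-c+[40,30])*k+k/2)],True,col,1)
    cv2.imwrite(f"pics/btn_{n}.png",im)
E
```

```text
clock: 13.9
tool_pos: [0.4372, -0.0243, 0.1754]
orientation: [-89.9, -0.1, 72.7]
force: [-0.3, -0.3, -0.7]
opening: 0.0005
[ 0.44066819 -0.02411018  0.17619169] [-90.06939223  -0.09884643  72.79514828] [ 2.25960548e+01 -1.03317517e+00 -2.94704663e+01 -3.58864568e-02
 -6.14461276e+01 -3.97838453e+01]
[ 0.5460262  -0.23719228  0.09      ]
```

View pics/r.png

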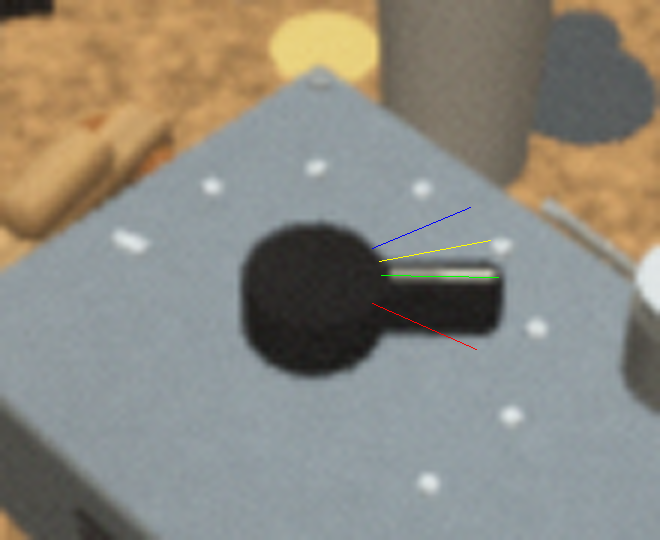

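View pics/btn_side.png

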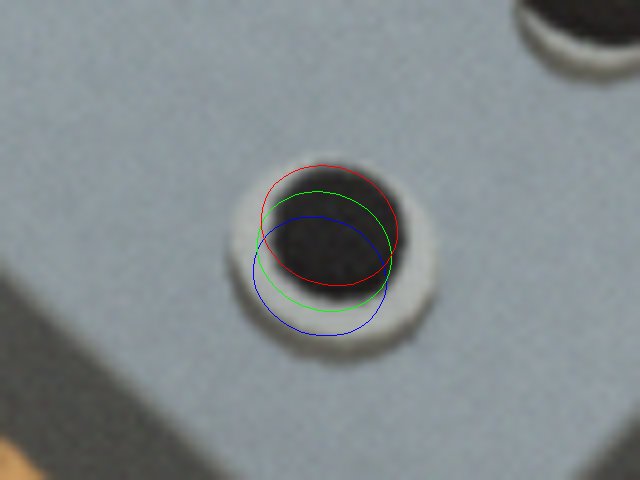

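View pics/btn_top.png

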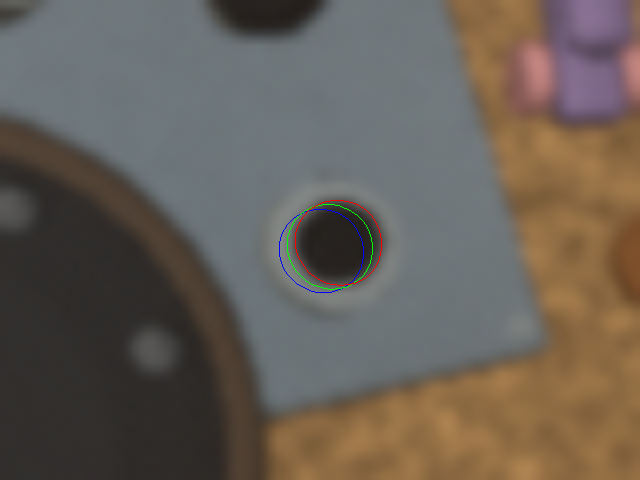

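```bash
python3 -m pendant '[[[0,0,0,0,-7,0,1],[0,0,0,0,-7,0,1],[0,0,0,0,-7,0,1],[0,0,0,0,-7,0,1],[0,0,0,0,-3.6,0,1],[0,0,0,0,0,0,1]]]'
python3 - <<'E'
from h import *
from plant import ctrl
o=ctrl.get_obs();print(delta(o,[.4967,-.2527,.11],104.4))
E
```

```text
clock: 14.55
tool_pos: [0.4443, -0.0248, 0.1751]
orientation: [-90.0, 0.0, 104.4]
force: [-0.5, -0.3, 0.0]
opening: 0.035
(array([-23.37,   6.51,   0.59]), array([-0.,  0., -0.]))
```

```bash
python3 -m pendant '[[[-3.3,0,0,0,0,0,1],[-3.3,0,0,0,0,0,1],[-3.3,0,0,0,0,0,1],[-3.3,0,0,0,0,0,1],[-3.3,0,0,0,0,0,1],[-3.3,0,0,0,0,0,1],[-3.5,0,0.6,0,0,0,1],[0,2,0,0,0,0,1],[0,2,0,0,0,0,1],[0,2.5,0,0,0,0,1],[0,0,0,0,0,0,1],[0,0,0,0,0,0,1]]]'
cat > bt.py <<'E'
import sys
from h import *
from plant import ctrl,snapshot
o=ctrl.get_obs();s=snapshot("side")
Rm=R.from_euler('xyz',o["orientation"],degrees=True)
print(delta(o,[.4967,-.2527,.11],104.4),o['opening'],o['force'].round(1),o['tool_pos'])
c=proj(s,[.548,-.2395,.1])[0].astype(int);x0,y0=c[0]-80,c[1]-70;k=5
im=cv2.resize(s["image"][y0:y0+110,x0:x0+160,::-1],None,fx=k,fy=k,interpolation=cv2.INTER_CUBIC)
for zc in(-.053,.053):
    P=proj(s,o['tool_pos']+Rm.apply([[a,-.025,zc+b] for a,b in((.0095,.009),(-.0095,.009),(-.0095,-.009),(.0095,-.009))]))
    cv2.polylines(im,[np.int32((P-[x0,y0])*k+2)],True,(0,0,255),1)
cv2.imwrite(f"pics/{sys.argv[1]}.png",im)
E
python3 bt.py u
```

```text
clock: 15.55
tool_pos: [0.4943, -0.2526, 0.1092]
orientation: [-89.8, -0.1, 104.1]
force: [1.2, -0.0, 1.5]
opening: 0.0877
(array([-0.07, -0.08, -0.23]), array([-0.2, -0.3,  0.1])) 0.08768168650006757 [ 1.2 -0.   1.5] [ 0.49425172 -0.25256786  0.10916619]
```

View pics/u.png

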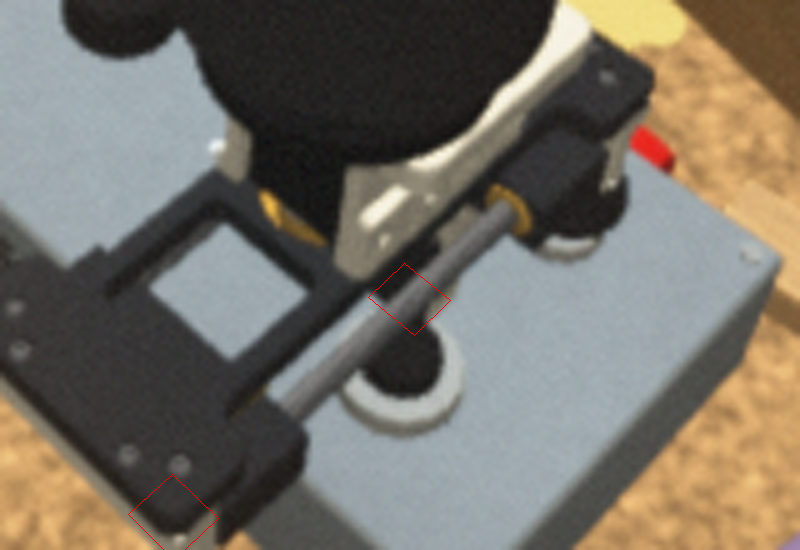

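Run:
```python
from h import *
from plant import ctrl,snapshot
s=snapshot("side")
c=proj(s,[.50,-.2395,.1])[0].astype(int);x0,y0=max(0,c[0]-90),c[1]-75;k=5
cv2.imwrite("pics/w.png",cv2.resize(s["image"][y0:y0+120,x0:x0+160,::-1],None,fx=k,fy=k,interpolation=cv2.INTER_CUBIC))
```

```text
(no output)
```

View pics/w.png

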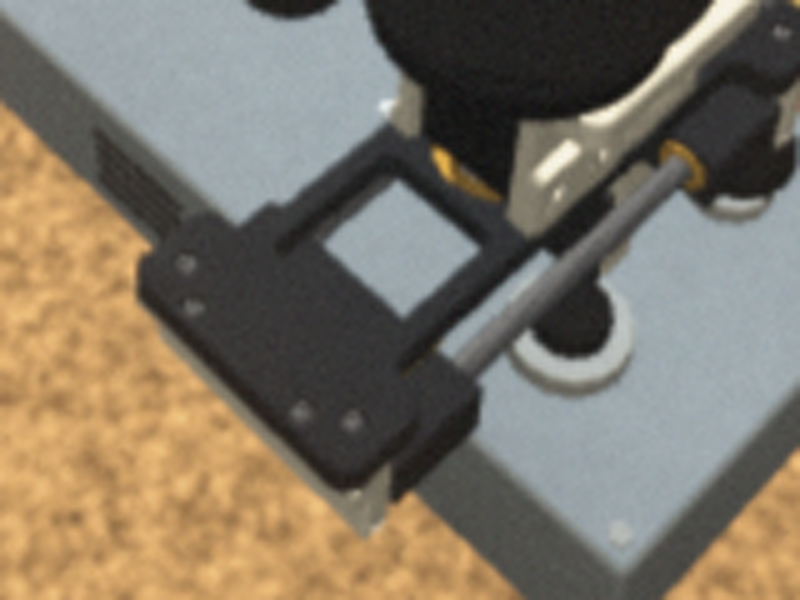

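```bash
python3 -m pendant '[[[0,1.5,-0.2,0,0,0,1],[0,1,0,0,0,0,1],[0,0,0,0,0,0,1],[0,0,0,0,0,0,1]]]'; python3 bt.py x
```

```text
clock: 15.98
tool_pos: [0.4967, -0.2517, 0.0857]
orientation: [-90.0, 0.0, 104.3]
force: [0.2, 0.2, 0.7]
opening: 0.0877
(array([-0.1 , -2.43,  0.02]), array([-0. , -0.1, -0. ])) 0.08773648661934676 [0.2 0.2 0.7] [ 0.49666311 -0.25172619  0.08572575]
```

View pics/x.png

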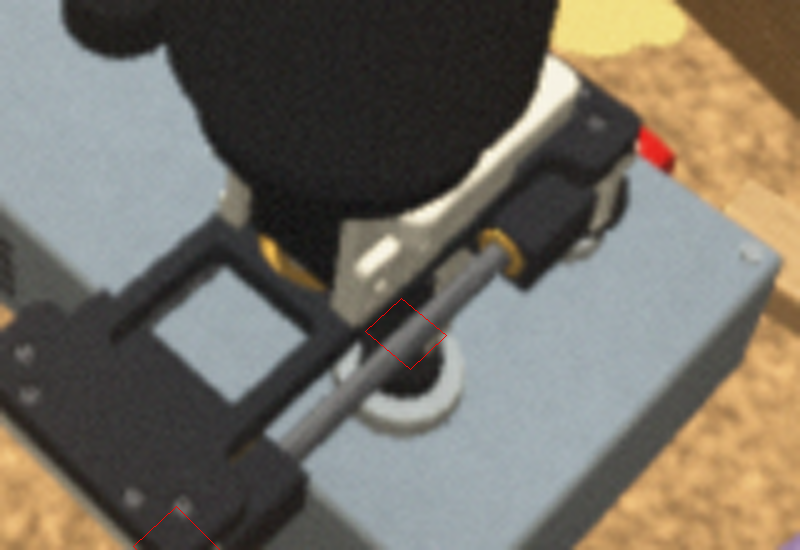

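```bash
python3 -m pendant '[[[0,0.5,0,0,0,0,1],[0,0.4,0,0,0,0,1],[0,0,0,0,0,0,1]]]';for i in 1; do python3 -m pendant '[[[0,0.2,0,0,0,0,1],[0,0,0,0,0,0,1]]]'; done;python3 -m pendant '[[[0,0.2,0,0,0,0,1],[0,0,0,0,0,0,1]]]';python3 -m pendant '[[[0,0.2,0,0,0,0,1],[0,0,0,0,0,0,1]]]'
```

```text
clock: 16.28
tool_pos: [0.4969, -0.2518, 0.0761]
orientation: [-90.0, 0.0, 104.2]
force: [1.6, 0.1, 1.8]
opening: 0.0877
clock: 16.45
tool_pos: [0.4969, -0.2518, 0.0744]
orientation: [-90.0, 0.0, 104.2]
force: [0.8, 0.6, 2.8]
opening: 0.0878
clock: 16.62
tool_pos: [0.4969, -0.2518, 0.0724]
orientation: [-90.0, 0.0, 104.2]
force: [-0.4, -0.0, 3.4]
opening: 0.0877
clock: 16.78
tool_pos: [0.497, -0.2519, 0.071]
orientation: [-90.0, 0.0, 104.3]
force: [-1.4, 1.5, 8.8]
opening: 0.0878
```

```bash
python3 -m pendant '[[[0,0.1,0,0,0,0,1],[0,0,0,0,0,0,1]]]'; python3 bt.py y
```

```text
clock: 16.95
tool_pos: [0.4971, -0.2519, 0.0708]
orientation: [-90.1, 0.1, 104.3]
force: [-4.0, 2.9, 14.7]
opening: 0.0876
(array([-0.07, -3.92,  0.05]), array([ 0.1, -0.1, -0.1])) 0.08758037458730457 [-4.   2.9 14.7] [ 0.49707815 -0.25194658  0.07079743]
```

View pics/y.png

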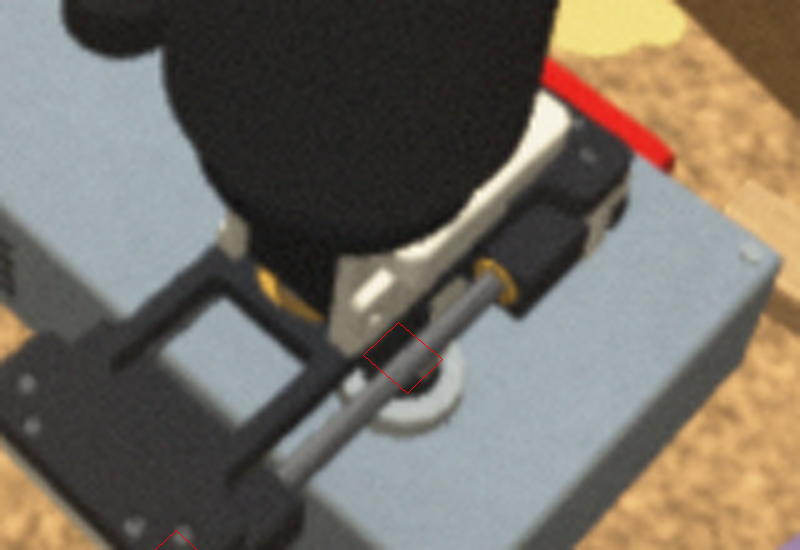

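It bottomed hard at nominal z 0.071 after a springy stretch. I'll come up, shift 3 mm forward and press again with finer force readings, to be sure the button itself bottomed and not the collar.

```bash
python3 -m pendant '[[[0,-0.8,0,0,0,0,1],[0,-0.4,0,0,0,0,1],[0,0,0.3,0,0,0,1],[0,0,0,0,0,0,1],[0,0,0,0,0,0,1]]]';python3 -m pendant '[[[0,0.4,0,0,0,0,1],[0,0,0,0,0,0,1],[0,0,0,0,0,0,1]]]'
for r in 1; do python3 -m pendant '[[[0,0.2,0,0,0,0,1],[0,0,0,0,0,0,1],[0,0,0,0,0,0,1]]]'; python3 -m pendant '[[[0,0.2,0,0,0,0,1],[0,0,0,0,0,0,1],[0,0,0,0,0,0,1]]]'; python3 -m pendant '[[[0,0.2,0,0,0,0,1],[0,0,0,0,0,0,1],[0,0,0,0,0,0,1]]]'; python3 -m pendant '[[[0,0.1,0,0,0,0,1],[0,0,0,0,0,0,1],[0,0,0,0,0,0,1]]]'; done | grep -E "pos|force"
```

```text
clock: 17.42
tool_pos: [0.4929, -0.2524, 0.0808]
orientation: [-89.9, -0.0, 104.2]
force: [-0.1, 0.0, 0.2]
opening: 0.0878
clock: 17.67
tool_pos: [0.4935, -0.2525, 0.0769]
orientation: [-90.0, -0.0, 104.2]
force: [0.0, 0.2, 1.5]
opening: 0.0875
tool_pos: [0.4936, -0.2526, 0.0753]
force: [-0.7, 0.1, 2.8]
tool_pos: [0.4937, -0.2526, 0.0734]
force: [-1.1, -0.5, 3.3]
tool_pos: [0.4937, -0.2525, 0.0714]
force: [-3.0, -0.1, 4.0]
tool_pos: [0.4938, -0.2526, 0.071]
force: [-3.5, 1.5, 8.4]
```

The second press gives a spring range of at least 5.5 mm and bottoms at the same height, so I release and retreat.

```bash
python3 -m pendant '[[[0,-0.8,0,0,0,0,1],[0,-1.5,0,0,0,0,1],[0,-3,0,0,0,0,1],[0,-3,0,0,0,0,1],[0,-3,0,0,0,0,1],[0,0,3,0,0,0,1],[-3,0,3,0,0,0,1],[-3,0,0,0,0,0,1],[-3,0,0,0,0,0,1],[-3,0,0,0,0,0,1],[-3,0,0,0,0,0,1],[0,0,0,0,0,0,1]]]'; python3 pt.py z
python3 - <<'E'
from h import *
from plant import snapshot
for n in("top","side"):
    s=snapshot(n); cv2.imwrite(f"pics/{n}9.png",s["image"][:,:,::-1])
E
```

```text
clock: 19.67
tool_pos: [0.4735, -0.4159, 0.1823]
orientation: [-89.9, 0.0, 104.1]
force: [0.6, 0.3, 0.7]
opening: 0.0877
```

View pics/z.png

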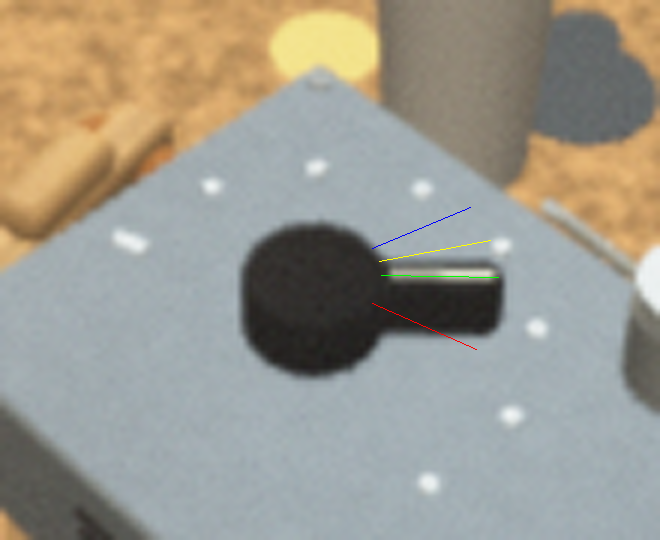

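View pics/side9.png

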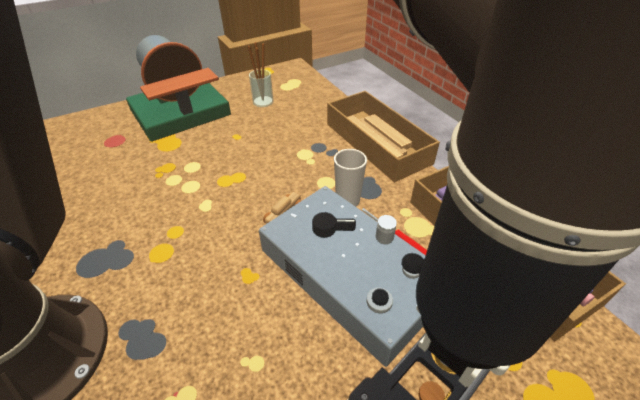

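View pics/top9.png

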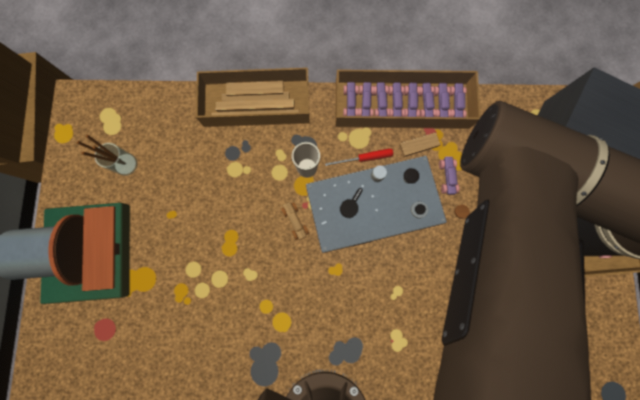

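The dial pointer is still on the stud 5 line. The start button is up at (379,297) in the side view. The bystanders that show are at their original pixels: tin (379,172), tumbler (306,157), screwdriver (375,155), block (420,143), cars (294,220) and (450,175). The arm is clear of everything, so I hand in.

```bash
python3 -c "
from plant import ctrl
print(ctrl.get_obs()['force'].round(1)); print(ctrl.close_job())"
```

```text
[ 0.6  0.  -1.3]
the job is handed in; nothing more can be done
None
```

The dial is at setting 5, start has been pressed right down and released, and the job is handed in at about 20 s of the 61 s. No verdict was reported.

- **Dial:** I pushed the pointer from setting 0 round to 5 with the shut fingertips, turning the tool with it. The last pictures show the pointer on the predicted 150° line at stud 5. I read at most about 3 N while pushing.
- **Start button:** I pressed it with one finger of the open gripper, twice, both times with the dial at 5. The second press confirmed that it really bottomed. It sprang over at least 5.5 mm, then stopped hard, at the same height both times, with at most about 15 N. The picture shows it up again.
- **Surroundings:** I never went near the stop button with the fingertips, but I did not measure its travel. In the last top view the bystanders sit where they started. The wheel blank was partly hidden by the arm, but nothing went near it at bench height.
- **Disagreement:** the fingertips are really about 19 to 25 mm higher than the reported TCP. The side camera showed this, and I found no contact at the box top's nominal height. I set the working heights from pictures and contact forces instead.
- **Calibration:** the two cameras' fits of the box differed by up to about 6 mm. I used the joint fit.

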